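# Find and release the key left latched on a sampling valve block

## Task

One of the four identical blue keys on the sampling valve block has been left latched down, so its line would run as soon as the filter unit is fed. Check the row by feel: tap each key lightly with the fingertips, one after another from the robot's left to its right, latching none that is up; then go back to the latched one and press it right down once so that it springs up. Pick nothing up, and leave the things lying round the block where they are.

Things in the scene. Friction and masses are not known exactly. Their poses are not given: they have to be found in the camera images.
- valve_block: sampling valve block, fixed to the bench: white housing 112 (x) x 228 (y) x 60 mm with a grey top plate at 64 mm, four blue keys in one row along its y axis, brass outlet bosses with white push-fit elbows behind (elbows stand out to 86 mm from the origin along x, below 45 mm). Origin: centre of its underside, on the bench top; x points away from the robot, y along the row to the robot's left. Key centres lie at y = +72, +24, -24 and -72 mm, x = 0 (pitch 48 mm)
- cell_a: the cell of key a: the dark frame, 44 x 40 mm, round one key, with the key in it. Origin: below the centre of the key, at bench-top height; axes as the block's. The letter says nothing about its place in the row: the four are dealt anew each time, so read y
- key_a_top (a point): centre of the top face of key a: a blue cap 38 (x) x 32 (y) mm, flat for pressing. It is 77 mm above the bench when the key is up, 73 mm when latched down, 70.2 mm when pressed right to its stop; it moves straight down
- key_a (a joint): how far key a is down, m: 0 up, 0.0040 latched, 0.0068 at its stop. Push-push latch: an up key gives at 1.6 N and stiffens by 0.42 N per mm (a tap of 2 to 3 N sinks it 1 to 3.5 mm and it springs back); pressed deeper than about 5.5 mm (about 4 N) it latches. A latched key does not give below 3.3 N; pressed to its stop (5 N) and let go, it springs up to 0, and a further full press would latch it again
- cell_b: the cell of key b: the dark frame, 44 x 40 mm, round one key, with the key in it. Origin: below the centre of the key, at bench-top height; axes as the block's. The letter says nothing about its place in the row: the four are dealt anew each time, so read y
- key_b_top (a point): centre of the top face of key b: a blue cap 38 (x) x 32 (y) mm, flat for pressing. It is 77 mm above the bench when the key is up, 73 mm when latched down, 70.2 mm when pressed right to its stop; it moves straight down
- key_b (a joint): how far key b is down, m: 0 up, 0.0040 latched, 0.0068 at its stop. Push-push latch: an up key gives at 1.6 N and stiffens by 0.42 N per mm (a tap of 2 to 3 N sinks it 1 to 3.5 mm and it springs back); pressed deeper than about 5.5 mm (about 4 N) it latches. A latched key does not give below 3.3 N; pressed to its stop (5 N) and let go, it springs up to 0, and a further full press would latch it again
- cell_c: the cell of key c: the dark frame, 44 x 40 mm, round one key, with the key in it. Origin: below the centre of the key, at bench-top height; axes as the block's. The letter says nothing about its place in the row: the four are dealt anew each time, so read y
- key_c_top (a point): centre of the top face of key c: a blue cap 38 (x) x 32 (y) mm, flat for pressing. It is 77 mm above the bench when the key is up, 73 mm when latched down, 70.2 mm when pressed right to its stop; it moves straight down
- key_c (a joint): how far key c is down, m: 0 up, 0.0040 latched, 0.0068 at its stop. Push-push latch: an up key gives at 1.6 N and stiffens by 0.42 N per mm (a tap of 2 to 3 N sinks it 1 to 3.5 mm and it springs back); pressed deeper than about 5.5 mm (about 4 N) it latches. A latched key does not give below 3.3 N; pressed to its stop (5 N) and let go, it springs up to 0, and a further full press would latch it again
- cell_d: the cell of key d: the dark frame, 44 x 40 mm, round one key, with the key in it. Origin: below the centre of the key, at bench-top height; axes as the block's. The letter says nothing about its place in the row: the four are dealt anew each time, so read y
- key_d_top (a point): centre of the top face of key d: a blue cap 38 (x) x 32 (y) mm, flat for pressing. It is 77 mm above the bench when the key is up, 73 mm when latched down, 70.2 mm when pressed right to its stop; it moves straight down
- key_d (a joint): how far key d is down, m: 0 up, 0.0040 latched, 0.0068 at its stop. Push-push latch: an up key gives at 1.6 N and stiffens by 0.42 N per mm (a tap of 2 to 3 N sinks it 1 to 3.5 mm and it springs back); pressed deeper than about 5.5 mm (about 4 N) it latches. A latched key does not give below 3.3 N; pressed to its stop (5 N) and let go, it springs up to 0, and a further full press would latch it again
- tds_meter: pen-shaped white water meter, 27 x 145 x 16 mm, lying loose in front of the block; origin: centre of its underside, y along it
- collar_plug: blue knurled plug, 42 mm across, 32 mm high, standing loose to the right of the block; origin: centre of its underside
- seal_ring_2: black rubber ring, 42 mm across, 8 mm thick, lying loose at the left front of the block; origin: centre of its underside

How it is judged:
By the outcome, as a careful person would: the job done as asked, in the order asked, and still so for the second after the job is handed in, with the robot touching nothing.
It also fails if it takes over 43 s, if anything falls off the work surface, if the arm or the gripper's body presses on something with over 40 N, if the wrist force passes 120 N, or if a joint passes its speed limit or range.

## Robot

A 6-joint arm with a two-finger parallel gripper is mounted at the origin on a cart in front of the work surface, level with it; the furniture and walls round the work are solid. World frame = base frame: x ahead of the robot, y to its left, z up, the work surface at z = 0. Lengths are in mm, angles in rad, forces in N, time in s.
With the tool pointing down it reaches from about 300 to 750 mm from the base axis. Payload 8.5 kg.
Tool frame: the origin (TCP) lies midway between the tips of the shut fingers; the grasp point (between the pads) lies 19 mm behind it; z points along the fingers, y is the direction in which the jaws open and shut (so a half turn about z gives the same grasp; the last joint's range is limited). The gripper opens to 88 mm and grips with 3 to 60 N. Pads are 18 mm wide; open, the fingers measure 123 mm over their backs; the gripper's body (75 mm by 187 mm) begins 45 mm behind the grasp point.
Start: joints at [-1.545, 0.381, 1.297, -0, 1.464, -0.215], TCP at [131.159, -534.114, 238.748] pointing down, gripper open.
Joint ranges: [-3.11, 3.11], [-0.89, 2.33], [0.22, 2.48], [-1.42, 4.56], [0.17, 2.85], [-2.88, 2.88]. Speed limits (rad/s): [2.39, 2.39, 3.14, 3.14, 3.14, 3.14].

## Interface

Orientations are given as a unit quaternion [w, x, y, z].
In Python, from station import bot gives the robot as it stands.
- The arm moves only by the tool play_rows, never from a script. Its argument "moves" is a list of rows, each an object with "hand": the opening, from -1 (shut) to 1 (fully open), so that 0 is half open; "delta_pos": the shift along the tool's x, y, z scaled (see below), a list of three; "turn": the turn, a rotation vector about the tool's x, y, z scaled (see below), a list of three. A call has exactly 10 rows; each row is the pose to reach, as a shift and turn from the pose commanded when the call began, along the tool's axes at that moment, turning the shorter way round; what a row does not reach only later rows make up. The controller multiplies each number of a shift by 15 cm and each number of a turn by 180 degrees. A row lasts 1/12 s, in which the tool goes at most 41.7 mm and 7.16 degrees, less where a joint would pass 70% of its speed; a pose out of reach is approached as far as the arm can. A call with a number of a shift or a turn outside -1 to 1 is refused whole. A call with a gripper value outside its range is refused whole. The fingers move at their own pace and stop on an object; "force" is the grip in N (left out, the last holds). Time passes only in rows, so rows that repeat a pose let the fingers close, or fill a call up. It gives the time, the measured TCP pose, the force and the opening at its end, in the units of the state.
- bot.sense(): the state, without advancing time (a new reading comes with each control period).
- bot.snapshot(name): name is "side" or "top" or "wrist"; returns (picture, depth): 480x640x3 uint8, red, green, blue; 480x640 float32, mm along the optical axis (not along the pixel's ray), 0 where there is no reading.
- bot.camera_model(name): a dict with "vfov" (degrees; the focal length in pixels is half the picture's height over the tangent of half this angle, whatever the lens; pixels are square), "cx", "cy" (the principal point, pixels), "dist" ([k1, k2, p1, p2, k3] as OpenCV has them; the pictures are not rectified), "rvec" (rotation vector, rad) and "tvec" (3), from world to camera coordinates, as OpenCV has them. Camera axes: x right, y down, z forward; pixel columns grow to the right and rows downward; lengths in mm; the calibration is good to about 2 mm. A picture is of the moment at which its call begins: read the wrist's pose just before it. camera_model takes no time and is no camera call; for the wrist camera it gives the pose at the moment of the call.
- bot.hand_in(): hands the job in, once; it reports no verdict.
Trained networks look in the newest picture that a camera, given by its name, has taken for a name from the list of things; names that differ only in an ending like _2 or _b are one class to them, and where a whole thing is asked for, a point or a joint stands for the part that bears it (a point fixed in the world has none). Each returns a list of dicts, best first, with "score" (0 to 1); they miss things now and then, are a little off and sometimes report something else, mostly with a low value. They report only what shows in the picture. A call takes as long as a camera call.
- bot.boxes_of(name, camera): "at" ([column, row] in pixels, amid what is visible of it).
- bot.spot_point(name, camera): "at" ([column, row] in pixels: a listed point, or the origin of a listed thing).
The state is a dict: "t": time; "q": joint angles; "joint_velocities": joint speeds; "tau": joint torques, N m; "tool_pos": TCP position; "tool_rot": TCP orientation; "force": force on the tool from outside, world axes, zero at the start; "moment": the same for the moment, N m; "grip_width": finger opening in mm.
Only numpy, scipy, OpenCV 4.12 (cv2) and the standard library are available. Lean on these libraries where they do the work, as an engineer would, in place of code of your own. Each camera call takes 0.05 s, during which the arm holds its last target.

## Working session

There is one attempt and no reset: what is moved stays moved. The work goes in short steps, Python scripts to look and compute and a tool call to move; the robot and the scene stay as the last step left them, time stands still between calls to the robot, and variables do not carry over. Pictures are saved under pics/ and viewed, and the job is handed in when it is done.

Besides the shell and the picture viewer there is one more tool, called after "Request:" in YAML: its name, and indented under it one key for each argument. play_rows: Moves the arm, as the interface text tells. Shifts and turns lie within -1 to 1; 1 stands for 15 cm of shift or 180 degrees of turn. Its arguments: {"type":"object","properties":{"moves":{"type":"array"},"force":{"type":"number"}},"required":["moves"]}

```bash
mkdir -p pics; ls; cat > h.py <<'E'
import numpy as np, cv2
from station import bot
def model(n):
    m=bot.camera_model(n); f=240/np.tan(np.radians(m['vfov'])/2)
    K=np.array([[f,0,m['cx']],[0,f,m['cy']],[0,0,1.]]); R=cv2.Rodrigues(np.array(m['rvec'],float))[0]
    return K,np.array(m['dist'],float),R,np.array(m['tvec'],float).ravel()
def ray(M,uv):
    K,d,R,t=M
    p=cv2.undistortPoints(np.array([[uv]],float),K,d)[0,0]
    return -R.T@t, R.T@np.array([p[0],p[1],1.])
def onz(M,uv,z):
    o,d=ray(M,uv); return o+d*(z-o[2])/d[2]
def atdepth(M,uv,dep):
    o,d=ray(M,uv); return o+d*dep
def proj(M,P):
    K,d,R,t=M
    return cv2.projectPoints(np.array(P,float).reshape(-1,3),cv2.Rodrigues(R)[0],t,K,d)[0].reshape(-1,2)
E
python3 - <<'E'
from h import *
s=bot.sense(); print({k:np.round(v,3) for k,v in s.items()})
for n in ['side','top','wrist']:
    M=model(n); p,d=bot.snapshot(n); np.savez('pics/%s0.npz'%n,p=p,d=d); cv2.imwrite('pics/%s0.png'%n,p[:,:,::-1]); print(n,M[0][0,0],-M[2].T@M[3],M[2][2],M[1])
for n in ['side','top']:
  for k in ['valve_block','key_a_top']:
    for r in bot.spot_point(k,n)[:5]: print(n,k,r)
print(bot.sense()['t'])
E
```

```text
pics
{'t': np.float64(0.0), 'q': array([-1.545,  0.381,  1.298, -0.   ,  1.464, -0.215]), 'joint_velocities': array([ 0.   , -0.   , -0.   , -0.001, -0.001,  0.   ]), 'tau': array([-2.0000e-03, -4.3794e+01, -2.2456e+01,  7.1000e-02,  3.5000e-02,
       -0.0000e+00]), 'tool_pos': array([ 131.153, -533.851,  238.133]), 'tool_rot': array([-0.001,  0.993,  0.12 ,  0.   ]), 'force': array([ 0.182,  0.237, -0.486]), 'moment': array([0.022, 0.014, 0.018]), 'grip_width': np.float64(88.167)}
side 528.7180475830899 [ 61.76186027 526.85930965 462.92529175] [ 0.50808987 -0.73866263 -0.44296976] [-0.05830198  0.          0.          0.          0.        ]
top 576.1129940415022 [ 444.00968974 -116.22435951 1020.90572866] [ 0.06770828 -0.01981013 -0.99750847] [0.0379305 0.        0.        0.        0.       ]
wrist 394.81212672925665 [ 197.88186822 -517.76604676  383.41008397] [-0.25991296 -0.06216103 -0.96362921] [-0.08500466  0.          0.          0.          0.        ]
side valve_block {'at': [317.5, 250.8], 'score': 0.76}
side key_a_top {'at': [311.1, 217.0], 'score': 0.81}
top valve_block {'at': [347.2, 228.1], 'score': 0.96}
top key_a_top {'at': [336.3, 227.2], 'score': 0.7}
0.35
```

View pics/top0.png

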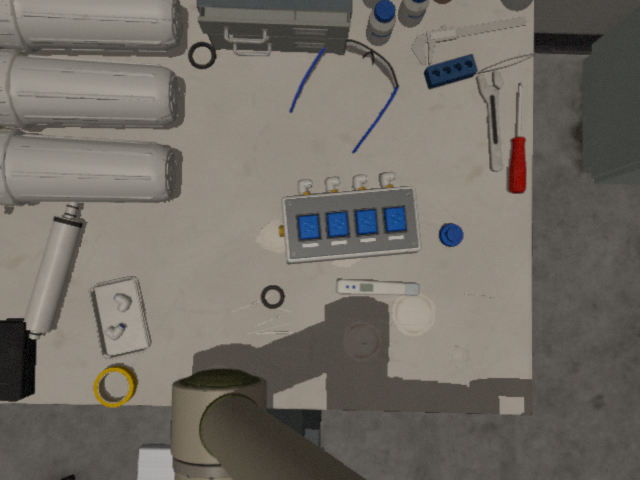

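View pics/side0.png

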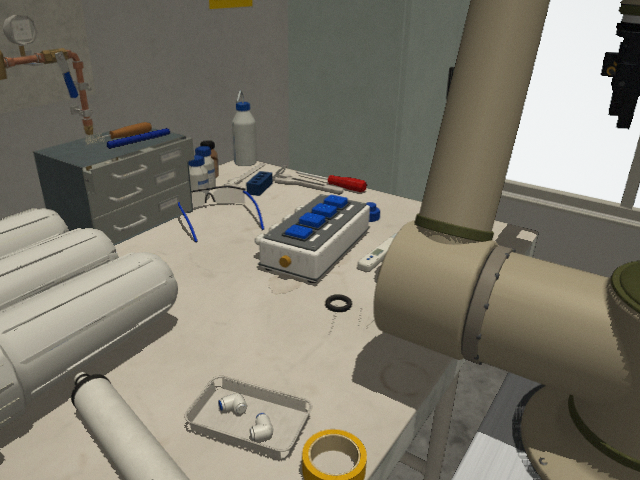

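The top view shows the block at about (350,224), with keys at about (308,227), (337,224), (366,221) and (395,219). The meter is in front at (378,287), the plug to the right at (451,235) and the ring at (272,296). The side view shows the same row from the left, with keys from (300,231) to (335,202).

```bash
cat > seg.py <<'E'
from h import *
def blobs(p,roi,hi=400,lo=60):
    hsv=cv2.cvtColor(p,cv2.COLOR_RGB2HSV); m=cv2.inRange(hsv,(100,140,60),(125,255,255))
    k=np.zeros_like(m); x0,y0,x1,y1=roi; k[y0:y1,x0:x1]=m[y0:y1,x0:x1]
    n,l,st,c=cv2.connectedComponentsWithStats(k)
    return [(c[i],st[i]) for i in range(1,n) if st[i,4]>lo],l
E
python3 - <<'E'
from seg import *
for n,roi in [('top',(280,180,425,265)),('side',(255,185,385,260))]:
    z=np.load('pics/%s0.npz'%n); M=model(n)
    b,l=blobs(z['p'],roi)
    for c,s in b:
        dd=z['d'][int(c[1])-3:int(c[1])+4,int(c[0])-3:int(c[0])+4]
        P=atdepth(M,c,np.median(dd)); print(n,c.round(1),s,P.round(1),onz(M,c,77).round(1))
    x0,y0,x1,y1=roi
    cv2.imwrite('pics/%s_z.png'%n,cv2.resize(z['p'][y0-20:y1+20,x0-20:x1+20,::-1],None,fx=4,fy=4,interpolation=cv2.INTER_CUBIC))
E
```

```text
top [394.8 218.9] [384 207  22  25 454] [ 547.9 -262.3   76.7] [ 547.9 -262.2   77. ]
top [366.1 221.4] [356 210  21  24 454] [ 542.2 -214.9   77.6] [ 542.2 -215.    77. ]
top [337.3 224. ] [327 212  22  25 463] [ 536.5 -167.7   76.6] [ 536.5 -167.6   77. ]
top [308.5 226.7] [298 215  22  24 454] [ 531.  -120.3   72.9] [ 530.6 -120.3   77. ]
side [322.7 210.9] [299 195  49  33 764] [ 537.2 -203.9   74.2] [ 533.8 -198.7   77. ]
side [373.4 211.8] [367 203  13  19 152] [ 516.5 -363.1   20.3] [ 458.2 -249.1   77. ]
side [298.6 231.2] [285 225  28  14 268] [ 526.1 -114.4   72.4] [ 520.6 -106.9   77. ]
```

View pics/side_z.png

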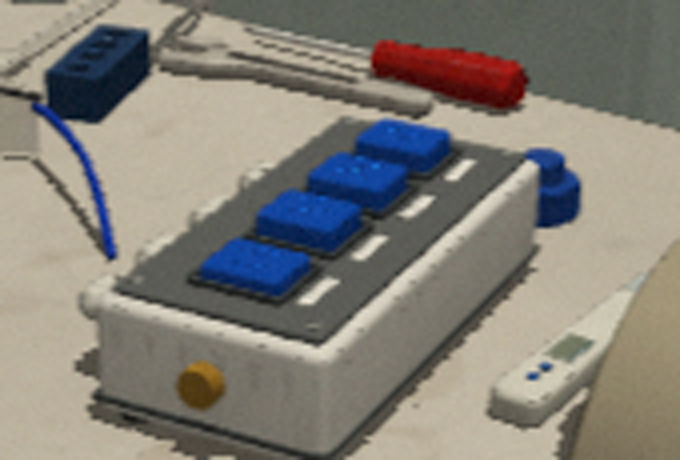

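View pics/top_z.png

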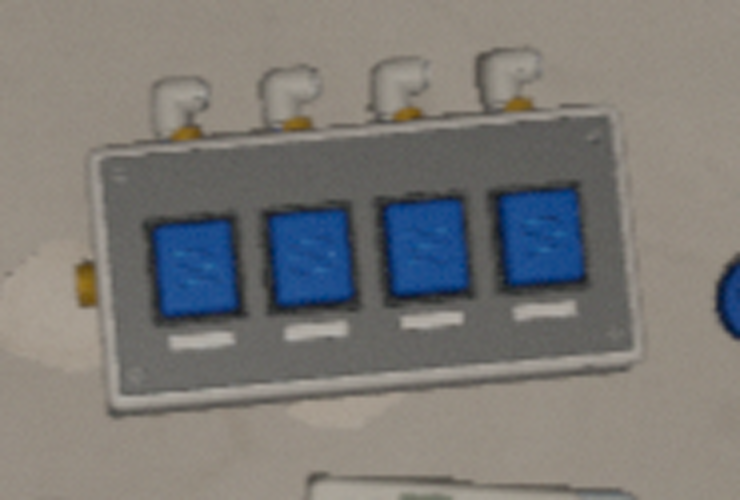

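```bash
cat > plan.py <<'E'
from h import *
from scipy.spatial.transform import Rotation as Ro
import json,os
F='cmd.json'
def load():
    if os.path.exists(F): d=json.load(open(F)); return np.array(d['p']),Ro.from_quat(d['q'])
    s=bot.sense(); w,x,y,z=s['tool_rot']; return np.array([131.159,-534.114,238.748]),Ro.from_quat([x,y,z,w])
def save(p,r): json.dump({'p':list(p),'q':list(r.as_quat())},open(F,'w'))
def down(yaw):
    c,s=np.cos(np.radians(yaw)),np.sin(np.radians(yaw)); return Ro.from_matrix(np.array([[c,s,0],[s,-c,0],[0,0,-1.]]))
def want(p,yaw=6.8):
    p0,r0=load(); return (r0.inv().apply(np.array(p)-p0)/150).round(4),((r0.inv()*down(yaw)).as_rotvec()/np.pi).round(4)
def applied(dp,turn=(0,0,0)):
    p0,r0=load(); p=p0+r0.apply(np.array(dp)*150); r=r0*Ro.from_rotvec(np.array(turn)*np.pi); save(p,r); return p
def st():
    s=bot.sense(); print('t',round(s['t'],2),'p',s['tool_pos'].round(2) if hasattr(s['tool_pos'],'round') else np.round(s['tool_pos'],2),'F',np.round(s['force'],2),'w',round(float(s['grip_width']),1),'rot',np.round(s['tool_rot'],4))
E
python3 - <<'E'
from plan import *
p0,r0=load(); print(p0,r0.as_matrix().round(4)); save(p0,r0)
K=[[531,-120.3],[536.5,-167.7],[542.2,-214.9],[547.9,-262.3]]
print(want([531,-120.3,130]))
E
```

```text
[ 131.159 -534.114  238.748] [[ 9.711e-01  2.385e-01  0.000e+00]
 [ 2.385e-01 -9.711e-01  3.000e-04]
 [ 1.000e-04 -3.000e-04 -1.000e+00]]
(array([ 3.2467, -2.043 ,  0.726 ]), array([-0.0001, -0.    ,  0.0389]))
```

Request:
play_rows:
  moves:
    - {"hand":-1,"delta_pos":[0.2,-0.13,0.04],"turn":[0,0,0]}
    - {"hand":-1,"delta_pos":[0.4,-0.25,0.08],"turn":[0,0,0]}
    - {"hand":-1,"delta_pos":[0.6,-0.38,0.12],"turn":[0,0,0]}
    - {"hand":-1,"delta_pos":[0.8,-0.5,0.16],"turn":[0,0,0]}
    - {"hand":-1,"delta_pos":[1,-0.63,0.2],"turn":[0,0,0]}
    - {"hand":-1,"delta_pos":[1,-0.63,0.2],"turn":[0,0,0]}
    - {"hand":-1,"delta_pos":[1,-0.63,0.2],"turn":[0,0,0]}
    - {"hand":-1,"delta_pos":[1,-0.63,0.2],"turn":[0,0,0]}
    - {"hand":-1,"delta_pos":[1,-0.63,0.2],"turn":[0,0,0]}
    - {"hand":-1,"delta_pos":[1,-0.63,0.2],"turn":[0,0,0]}
  force: 10

```text
t: 1.18
tool_pos: [253.6, -407.5, 208.8]
tool_rot: [0.0, 0.993, 0.119, -0.0]
force: [0.1, -0.0, 0.1]
grip_width: 23.9
```

Request:
play_rows:
  moves:
    - {"hand":-1,"delta_pos":[0.2,-0.13,0.04],"turn":[0,0,0]}
    - {"hand":-1,"delta_pos":[0.4,-0.25,0.08],"turn":[0,0,0]}
    - {"hand":-1,"delta_pos":[0.6,-0.38,0.12],"turn":[0,0,0]}
    - {"hand":-1,"delta_pos":[0.8,-0.5,0.16],"turn":[0,0,0]}
    - {"hand":-1,"delta_pos":[1,-0.63,0.2],"turn":[0,0,0]}
    - {"hand":-1,"delta_pos":[1,-0.63,0.2],"turn":[0,0,0]}
    - {"hand":-1,"delta_pos":[1,-0.63,0.2],"turn":[0,0,0]}
    - {"hand":-1,"delta_pos":[1,-0.63,0.2],"turn":[0,0,0]}
    - {"hand":-1,"delta_pos":[1,-0.63,0.2],"turn":[0,0,0]}
    - {"hand":-1,"delta_pos":[1,-0.63,0.2],"turn":[0,0,0]}

```text
t: 2.02
tool_pos: [376.8, -280.2, 178.9]
tool_rot: [0.0, 0.993, 0.119, 0.0]
force: [-0.1, -0.4, 0.0]
grip_width: 0.3
```

Request:
play_rows:
  moves:
    - {"hand":-1,"delta_pos":[0.2,-0.13,0.04],"turn":[0,0,0.039]}
    - {"hand":-1,"delta_pos":[0.4,-0.25,0.08],"turn":[0,0,0.039]}
    - {"hand":-1,"delta_pos":[0.6,-0.38,0.12],"turn":[0,0,0.039]}
    - {"hand":-1,"delta_pos":[0.8,-0.5,0.16],"turn":[0,0,0.039]}
    - {"hand":-1,"delta_pos":[1,-0.63,0.2],"turn":[0,0,0.039]}
    - {"hand":-1,"delta_pos":[1,-0.63,0.2],"turn":[0,0,0.039]}
    - {"hand":-1,"delta_pos":[1,-0.63,0.2],"turn":[0,0,0.039]}
    - {"hand":-1,"delta_pos":[1,-0.63,0.2],"turn":[0,0,0.039]}
    - {"hand":-1,"delta_pos":[1,-0.63,0.2],"turn":[0,0,0.039]}
    - {"hand":-1,"delta_pos":[1,-0.63,0.2],"turn":[0,0,0.039]}

```text
t: 2.85
tool_pos: [500.0, -152.7, 149.1]
tool_rot: [0.0, 0.998, 0.058, 0.0]
force: [-0.2, -0.7, 0.6]
grip_width: 0.5
```

```bash
python3 - <<'E'
from plan import *
applied([1,-.63,.2]);applied([1,-.63,.2]);print(applied([1,-.63,.2],[0,0,.039]));st()
print(want([531,-120.3,95]))
M=model('wrist');p,d=bot.snapshot('wrist');np.savez('pics/w1.npz',p=p,d=d);cv2.imwrite('pics/w1.png',p[:,:,::-1])
for c,s in sorted(__import__('seg').blobs(p,(0,0,640,480),lo=300)[0],key=lambda a:a[0][0]):
    dd=d[int(c[1])-3:int(c[1])+4,int(c[0])-3:int(c[0])+4]; print(c.round(1),s,atdepth(M,c,np.median(dd)).round(1),onz(M,c,77).round(1))
E
```

```text
[ 500.54564761 -151.42602349  148.88328391]
t 2.85 p [ 499.99 -152.72  149.07] F [-0.23 -0.73  0.58] w 0.5 rot [2.000e-04 9.983e-01 5.800e-02 1.000e-04]
(array([ 0.2261, -0.182 ,  0.3593]), array([-0.0001, -0.    , -0.0001]))
[265.  185.4] [ 236  153   58   66 3661] [ 532.9 -120.6   72.2] [ 533.7 -121.1   77. ]
[348.8 185.7] [ 321  152   58   69 3854] [ 538.8 -167.3   76.3] [ 538.9 -167.2   77. ]
[431.4 185.7] [ 401  153   63   67 3911] [ 544.4 -213.2   76.2] [ 544.5 -212.9   77. ]
[511.6 186.3] [ 480  154   66   66 3893] [ 549.9 -259.3   76.2] [ 549.9 -258.9   77. ]
[607.6 219.8] [ 582  194   50   51 1459] [ 532.  -362.    30.8] [ 538.3 -323.9   77. ]
```

Two views agree within 2–3 mm, and the left key's top reads about 4 mm lower than the others. I'm moving to hover over it now.

```bash
python3 - <<'E'
from plan import *
p0,r0=load(); save(np.array([500,-152.7,149.0]),down(6.7)); st()
print(want([532,-120.5,82]))
E
```

```text
t 2.9 p [ 500.08 -152.58  149.08] F [-0.23 -0.7  -0.47] w 0.2 rot [2.000e-04 9.983e-01 5.810e-02 2.000e-04]
(array([ 0.2369, -0.1883,  0.4467]), array([ 0.    ,  0.    , -0.0006]))
```

Request:
play_rows:
  moves:
    - {"hand":-1,"delta_pos":[0.237,-0.188,0.2],"turn":[0,0,0]}
    - {"hand":-1,"delta_pos":[0.237,-0.188,0.3],"turn":[0,0,0]}
    - {"hand":-1,"delta_pos":[0.237,-0.188,0.38],"turn":[0,0,0]}
    - {"hand":-1,"delta_pos":[0.237,-0.188,0.42],"turn":[0,0,0]}
    - {"hand":-1,"delta_pos":[0.237,-0.188,0.44],"turn":[0,0,0]}
    - {"hand":-1,"delta_pos":[0.237,-0.188,0.447],"turn":[0,0,0]}
    - {"hand":-1,"delta_pos":[0.237,-0.188,0.447],"turn":[0,0,0]}
    - {"hand":-1,"delta_pos":[0.237,-0.188,0.447],"turn":[0,0,0]}
    - {"hand":-1,"delta_pos":[0.237,-0.188,0.447],"turn":[0,0,0]}
    - {"hand":-1,"delta_pos":[0.237,-0.188,0.447],"turn":[0,0,0]}

```text
t: 3.73
tool_pos: [532.7, -119.5, 82.3]
tool_rot: [0.0, 0.998, 0.059, 0.0]
force: [-0.6, 0.0, 0.7]
grip_width: 0.5
```

```bash
python3 - <<'E'
from plan import *
print(applied([.237,-.188,.447])); st()
p,d=bot.snapshot('side');cv2.imwrite('pics/s2.png',cv2.resize(p[150:290,220:400,::-1],None,fx=4,fy=4));st()
p,d=bot.snapshot('wrist');cv2.imwrite('pics/w2.png',p[:,:,::-1]);st()
E
```

```text
[ 532.0171018  -120.54494298   81.95      ]
t 3.73 p [ 532.7  -119.51   82.26] F [-0.57  0.04  0.69] w 0.5 rot [3.000e-04 9.983e-01 5.900e-02 5.000e-04]
t 3.78 p [ 532.64 -119.42   82.14] F [ 0.35 -0.31  0.15] w 0.4 rot [2.000e-04 9.983e-01 5.900e-02 4.000e-04]
t 3.83 p [ 532.61 -119.36   82.01] F [-0.33  0.41  0.42] w 0.8 rot [1.000e-04 9.983e-01 5.910e-02 2.000e-04]
```

View pics/s2.png

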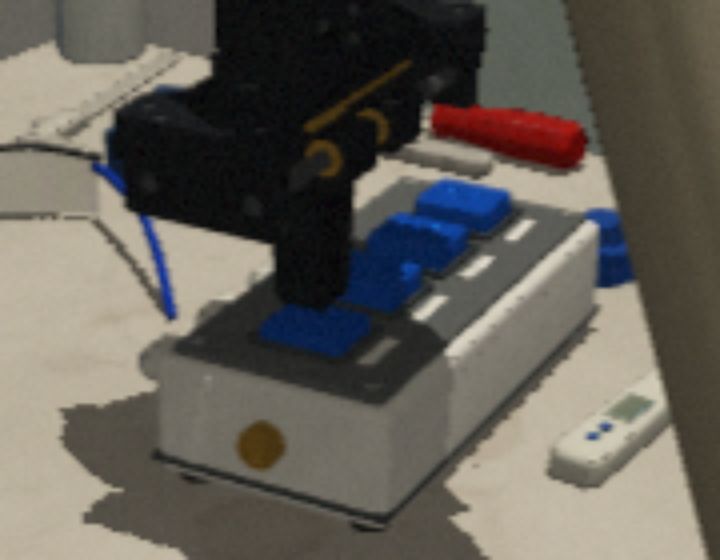

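View pics/w2.png

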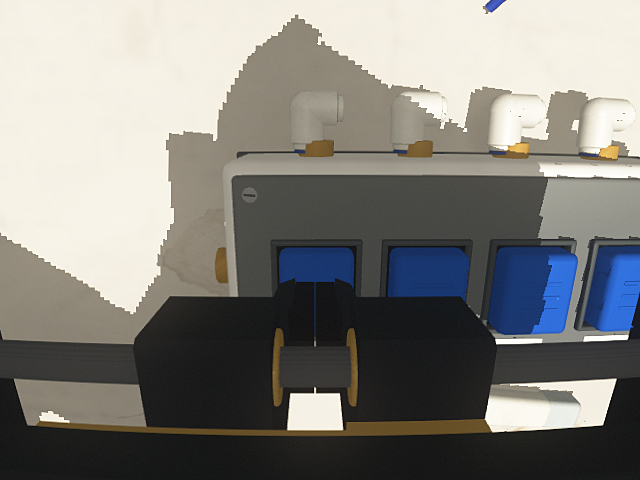

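The side crop shows the shut fingertips just over the left key, and the wrist view shows them centred on it in y (seam at column 315, key at 278–355). Force noise is about ±0.7 N, so I'll average readings. Next I go down to about 74.6 mm, where an up key would give about 2.6 N and a latched one nothing.

Request:
play_rows:
  moves:
    - {"hand":-1,"delta_pos":[0,0,0.015],"turn":[0,0,0]}
    - {"hand":-1,"delta_pos":[0,0,0.025],"turn":[0,0,0]}
    - {"hand":-1,"delta_pos":[0,0,0.033],"turn":[0,0,0]}
    - {"hand":-1,"delta_pos":[0,0,0.04],"turn":[0,0,0]}
    - {"hand":-1,"delta_pos":[0,0,0.045],"turn":[0,0,0]}
    - {"hand":-1,"delta_pos":[0,0,0.049],"turn":[0,0,0]}
    - {"hand":-1,"delta_pos":[0,0,0.049],"turn":[0,0,0]}
    - {"hand":-1,"delta_pos":[0,0,0.049],"turn":[0,0,0]}
    - {"hand":-1,"delta_pos":[0,0,0.049],"turn":[0,0,0]}
    - {"hand":-1,"delta_pos":[0,0,0.049],"turn":[0,0,0]}

```text
t: 4.67
tool_pos: [532.6, -119.3, 74.4]
tool_rot: [0.0, 0.998, 0.059, 0.0]
force: [-0.8, 0.8, -0.4]
grip_width: 0.3
```

```bash
cat >> plan.py <<'E'
def feel(n=5):
    A=[];
    for i in range(n):
        s=bot.sense(); A.append([*s['tool_pos'],*s['force']])
        if i<n-1: bot.snapshot('side')
    A=np.array(A); print('t',round(bot.sense()['t'],2),'mean p,F',A.mean(0).round(2),'Fz',A[:,5].round(2),'z',A[:,2].round(2))
E
python3 - <<'E'
from plan import *
print(applied([0,0,.049])); feel()
E
```

```text
[ 532.0171018  -120.54494298   74.6       ]
t 4.87 mean p,F [ 5.3256e+02 -1.1928e+02  7.4400e+01  1.9000e-01  1.5000e-01  1.9000e-01] Fz [-0.41  0.36  0.33  0.94 -0.27] z [74.42 74.4  74.41 74.39 74.4 ]
```

No contact at 74.4 mm, where an up key would push back with about 2.7 N. I'm going down gently for the actual touch.

Request:
play_rows:
  moves:
    - {"hand":-1,"delta_pos":[0,0,0.003],"turn":[0,0,0]}
    - {"hand":-1,"delta_pos":[0,0,0.005],"turn":[0,0,0]}
    - {"hand":-1,"delta_pos":[0,0,0.007],"turn":[0,0,0]}
    - {"hand":-1,"delta_pos":[0,0,0.009],"turn":[0,0,0]}
    - {"hand":-1,"delta_pos":[0,0,0.01],"turn":[0,0,0]}
    - {"hand":-1,"delta_pos":[0,0,0.01],"turn":[0,0,0]}
    - {"hand":-1,"delta_pos":[0,0,0.01],"turn":[0,0,0]}
    - {"hand":-1,"delta_pos":[0,0,0.01],"turn":[0,0,0]}
    - {"hand":-1,"delta_pos":[0,0,0.01],"turn":[0,0,0]}
    - {"hand":-1,"delta_pos":[0,0,0.01],"turn":[0,0,0]}

```text
t: 5.7
tool_pos: [532.5, -119.3, 72.9]
tool_rot: [0.0, 0.998, 0.059, 0.0]
force: [-0.7, 0.6, 3.0]
grip_width: 0.3
```

```bash
python3 - <<'E'
from plan import *
print(applied([0,0,.01])); feel()
E
```

```text
[ 532.0171018  -120.54494298   73.1       ]
t 5.9 mean p,F [ 5.3255e+02 -1.1928e+02  7.2900e+01 -1.1400e+00  3.4000e-01  3.4500e+00] Fz [2.99 3.52 3.51 3.29 3.94] z [72.91 72.93 72.89 72.88 72.88]
```

Stiff contact of about 3.4 N with the tip at 72.9 mm, so the left key is latched at 73. Lifting and moving on to key 2.

```bash
python3 - <<'E'
from plan import *
save(np.array([532.55,-119.28,72.9]),down(6.75))
print(want([537.6,-167.4,79.5]))
E
```

```text
(array([-0.0043,  0.3225, -0.044 ]), array([ 0.    ,  0.    , -0.0003]))
```

Request:
play_rows:
  moves:
    - {"hand":-1,"delta_pos":[0,0,-0.06],"turn":[0,0,0]}
    - {"hand":-1,"delta_pos":[0,0,-0.12],"turn":[0,0,0]}
    - {"hand":-1,"delta_pos":[-0.001,0.1,-0.12],"turn":[0,0,0]}
    - {"hand":-1,"delta_pos":[-0.002,0.2,-0.12],"turn":[0,0,0]}
    - {"hand":-1,"delta_pos":[-0.004,0.322,-0.12],"turn":[0,0,0]}
    - {"hand":-1,"delta_pos":[-0.004,0.322,-0.09],"turn":[0,0,0]}
    - {"hand":-1,"delta_pos":[-0.004,0.322,-0.06],"turn":[0,0,0]}
    - {"hand":-1,"delta_pos":[-0.004,0.322,-0.044],"turn":[0,0,0]}
    - {"hand":-1,"delta_pos":[-0.004,0.322,-0.044],"turn":[0,0,0]}
    - {"hand":-1,"delta_pos":[-0.004,0.322,-0.044],"turn":[0,0,0]}

```text
t: 6.73
tool_pos: [537.5, -166.8, 79.1]
tool_rot: [-0.0, 0.998, 0.059, -0.0]
force: [0.8, -0.1, 0.4]
grip_width: 0.4
```

```bash
python3 - <<'E'
from plan import *
print(applied([-.004,.322,-.044])); feel(4)
E
```

```text
[ 537.63121522 -167.31572891   79.5       ]
t 6.88 mean p,F [ 5.3764e+02 -1.6688e+02  7.9420e+01  1.7000e-01  1.0000e-02  7.0000e-02] Fz [ 0.36 -0.    0.35 -0.43] z [79.15 79.38 79.55 79.61]
```

Request:
play_rows:
  moves:
    - {"hand":-1,"delta_pos":[0,0,0.006],"turn":[0,0,0]}
    - {"hand":-1,"delta_pos":[0,0,0.012],"turn":[0,0,0]}
    - {"hand":-1,"delta_pos":[0,0,0.018],"turn":[0,0,0]}
    - {"hand":-1,"delta_pos":[0,0,0.022],"turn":[0,0,0]}
    - {"hand":-1,"delta_pos":[0,0,0.026],"turn":[0,0,0]}
    - {"hand":-1,"delta_pos":[0,0,0.029],"turn":[0,0,0]}
    - {"hand":-1,"delta_pos":[0,0,0.031],"turn":[0,0,0]}
    - {"hand":-1,"delta_pos":[0,0,0.031],"turn":[0,0,0]}
    - {"hand":-1,"delta_pos":[0,0,0.031],"turn":[0,0,0]}
    - {"hand":-1,"delta_pos":[0,0,0.031],"turn":[0,0,0]}

```text
t: 7.72
tool_pos: [537.7, -167.2, 74.9]
tool_rot: [-0.0, 0.998, 0.059, 0.0]
force: [0.8, 2.5, 3.9]
grip_width: 0.5
```

```bash
python3 - <<'E'
from plan import *
print(applied([0,0,.031])); feel(5)
s=bot.sense()['tool_pos']; 
save(np.array([s[0],s[1],s[2]]),down(6.75))
print(want([543.3,-214.1,79.5]))
E
```

```text
[ 537.63121522 -167.31572891   74.85      ]
t 7.92 mean p,F [ 5.3770e+02 -1.6723e+02  7.4840e+01  3.8000e-01  2.0000e+00  2.8800e+00] Fz [3.91 2.41 3.21 2.29 2.59] z [74.85 74.85 74.85 74.84 74.82]
(array([ 0.0005,  0.3144, -0.0312]), array([ 0.    ,  0.    , -0.0003]))
```

Key 2 gave way: 2.2 mm down at about 2.7 N, so it is up. On to key 3.

Request:
play_rows:
  moves:
    - {"hand":-1,"delta_pos":[0,0,-0.06],"turn":[0,0,0]}
    - {"hand":-1,"delta_pos":[0,0,-0.11],"turn":[0,0,0]}
    - {"hand":-1,"delta_pos":[0,0.1,-0.11],"turn":[0,0,0]}
    - {"hand":-1,"delta_pos":[0,0.2,-0.11],"turn":[0,0,0]}
    - {"hand":-1,"delta_pos":[0,0.314,-0.11],"turn":[0,0,0]}
    - {"hand":-1,"delta_pos":[0,0.314,-0.08],"turn":[0,0,0]}
    - {"hand":-1,"delta_pos":[0,0.314,-0.05],"turn":[0,0,0]}
    - {"hand":-1,"delta_pos":[0,0.314,-0.031],"turn":[0,0,0]}
    - {"hand":-1,"delta_pos":[0,0.314,-0.031],"turn":[0,0,0]}
    - {"hand":-1,"delta_pos":[0,0.314,-0.031],"turn":[0,0,0]}

```text
t: 8.75
tool_pos: [543.0, -213.6, 79.1]
tool_rot: [-0.0, 0.998, 0.059, -0.0]
force: [-0.5, 0.9, -0.2]
grip_width: 0.3
```

```bash
python3 - <<'E'
from plan import *
print(applied([0,.314,-.031])); feel(6)
E
```

```text
[ 543.22172302 -214.05515529   79.46861081]
t 9.0 mean p,F [ 5.4324e+02 -2.1376e+02  7.9490e+01 -2.0000e-02  5.0000e-02 -1.5000e-01] Fz [-0.15 -0.56 -0.43  0.08  0.4  -0.24] z [79.07 79.35 79.55 79.63 79.66 79.66]
```

Request:
play_rows:
  moves:
    - {"hand":-1,"delta_pos":[0,0,0.006],"turn":[0,0,0]}
    - {"hand":-1,"delta_pos":[0,0,0.012],"turn":[0,0,0]}
    - {"hand":-1,"delta_pos":[0,0,0.018],"turn":[0,0,0]}
    - {"hand":-1,"delta_pos":[0,0,0.022],"turn":[0,0,0]}
    - {"hand":-1,"delta_pos":[0,0,0.026],"turn":[0,0,0]}
    - {"hand":-1,"delta_pos":[0,0,0.029],"turn":[0,0,0]}
    - {"hand":-1,"delta_pos":[0,0,0.031],"turn":[0,0,0]}
    - {"hand":-1,"delta_pos":[0,0,0.031],"turn":[0,0,0]}
    - {"hand":-1,"delta_pos":[0,0,0.031],"turn":[0,0,0]}
    - {"hand":-1,"delta_pos":[0,0,0.031],"turn":[0,0,0]}

```text
t: 9.83
tool_pos: [543.2, -214.0, 74.9]
tool_rot: [-0.0, 0.998, 0.059, 0.0]
force: [-0.1, 1.8, 2.4]
grip_width: 0.4
```

```bash
python3 - <<'E'
from plan import *
print(applied([0,0,.031])); feel(5)
s=bot.sense()['tool_pos']; 
save(np.array([s[0],s[1],s[2]]),down(6.75))
print(want([548.9,-260.9,79.5]))
E
```

```text
[ 543.22172302 -214.05515529   74.81861081]
t 10.03 mean p,F [ 543.25 -214.05   74.85   -0.      1.49    2.86] Fz [2.37 2.43 2.69 3.32 3.49] z [74.87 74.85 74.86 74.85 74.84]
(array([ 0.0008,  0.3146, -0.0311]), array([ 0.    ,  0.    , -0.0003]))
```

Key 3 is up as well (2.2 mm at about 2.9 N). On to key 4.

Request:
play_rows:
  moves:
    - {"hand":-1,"delta_pos":[0,0,-0.06],"turn":[0,0,0]}
    - {"hand":-1,"delta_pos":[0,0,-0.11],"turn":[0,0,0]}
    - {"hand":-1,"delta_pos":[0,0.1,-0.11],"turn":[0,0,0]}
    - {"hand":-1,"delta_pos":[0,0.2,-0.11],"turn":[0,0,0]}
    - {"hand":-1,"delta_pos":[0,0.315,-0.11],"turn":[0,0,0]}
    - {"hand":-1,"delta_pos":[0,0.315,-0.08],"turn":[0,0,0]}
    - {"hand":-1,"delta_pos":[0,0.315,-0.05],"turn":[0,0,0]}
    - {"hand":-1,"delta_pos":[0,0.315,-0.031],"turn":[0,0,0]}
    - {"hand":-1,"delta_pos":[0,0.315,-0.031],"turn":[0,0,0]}
    - {"hand":-1,"delta_pos":[0,0.315,-0.031],"turn":[0,0,0]}

```text
t: 10.87
tool_pos: [548.6, -260.5, 79.1]
tool_rot: [-0.0, 0.998, 0.059, -0.0]
force: [-0.3, -0.6, -0.2]
grip_width: 0.6
```

```bash
python3 - <<'E'
from plan import *
print(applied([0,.315,-.031])); feel(6)
E
```

```text
[ 548.78873008 -260.97380702   79.48747322]
t 11.12 mean p,F [ 5.4883e+02 -2.6065e+02  7.9510e+01 -8.0000e-02 -3.0000e-02 -4.0000e-01] Fz [-0.17 -0.2   0.34 -1.13 -0.92 -0.31] z [79.1  79.42 79.54 79.66 79.7  79.67]
```

Request:
play_rows:
  moves:
    - {"hand":-1,"delta_pos":[0,0,0.006],"turn":[0,0,0]}
    - {"hand":-1,"delta_pos":[0,0,0.012],"turn":[0,0,0]}
    - {"hand":-1,"delta_pos":[0,0,0.018],"turn":[0,0,0]}
    - {"hand":-1,"delta_pos":[0,0,0.022],"turn":[0,0,0]}
    - {"hand":-1,"delta_pos":[0,0,0.026],"turn":[0,0,0]}
    - {"hand":-1,"delta_pos":[0,0,0.029],"turn":[0,0,0]}
    - {"hand":-1,"delta_pos":[0,0,0.031],"turn":[0,0,0]}
    - {"hand":-1,"delta_pos":[0,0,0.031],"turn":[0,0,0]}
    - {"hand":-1,"delta_pos":[0,0,0.031],"turn":[0,0,0]}
    - {"hand":-1,"delta_pos":[0,0,0.031],"turn":[0,0,0]}

```text
t: 11.95
tool_pos: [548.8, -261.0, 74.9]
tool_rot: [0.0, 0.998, 0.059, 0.0]
force: [0.1, 1.1, 2.5]
grip_width: 0.3
```

```bash
python3 - <<'E'
from plan import *
print(applied([0,0,.031])); feel(5)
s=bot.sense()['tool_pos']; 
save(np.array([s[0],s[1],s[2]]),down(6.75))
print(want([532.3,-120.4,100]),want([532.3,-120.4,80]))
E
```

```text
[ 548.78873008 -260.97380702   74.83747322]
t 12.15 mean p,F [ 5.4882e+02 -2.6097e+02  7.4860e+01  2.5000e-01  1.0400e+00  2.5200e+00] Fz [2.52 2.47 2.28 2.73 2.57] z [74.89 74.86 74.88 74.85 74.85]
(array([ 8.000e-04, -9.437e-01, -1.677e-01]), array([ 0.    ,  0.    , -0.0003])) (array([ 8.000e-04, -9.437e-01, -3.440e-02]), array([ 0.    ,  0.    , -0.0003]))
```

Key 4 is up too, at about 2.5 N. I'm returning high over the row to the left key and checking the row by picture before pressing.

Request:
play_rows:
  moves:
    - {"hand":-1,"delta_pos":[0,0,-0.1],"turn":[0,0,0]}
    - {"hand":-1,"delta_pos":[0,0,-0.25],"turn":[0,0,0]}
    - {"hand":-1,"delta_pos":[0,-0.2,-0.25],"turn":[0,0,0]}
    - {"hand":-1,"delta_pos":[0,-0.4,-0.25],"turn":[0,0,0]}
    - {"hand":-1,"delta_pos":[0,-0.6,-0.25],"turn":[0,0,0]}
    - {"hand":-1,"delta_pos":[0,-0.8,-0.25],"turn":[0,0,0]}
    - {"hand":-1,"delta_pos":[0.001,-0.944,-0.25],"turn":[0,0,0]}
    - {"hand":-1,"delta_pos":[0.001,-0.944,-0.2],"turn":[0,0,0]}
    - {"hand":-1,"delta_pos":[0.001,-0.944,-0.13],"turn":[0,0,0]}
    - {"hand":-1,"delta_pos":[0.001,-0.944,-0.13],"turn":[0,0,0]}

```text
t: 12.98
tool_pos: [531.5, -120.3, 92.5]
tool_rot: [-0.001, 0.998, 0.059, -0.001]
force: [-0.9, -0.3, -0.8]
grip_width: 0.3
```

```bash
python3 - <<'E'
from plan import *
print(applied([.001,-.944,-.13])); feel(6)
M=model('wrist');p,d=bot.snapshot('wrist');cv2.imwrite('pics/w3.png',p[:,:,::-1])
for c,s in sorted(__import__('seg').blobs(p,(0,0,640,480),lo=300)[0],key=lambda a:a[0][0]):
    dd=d[int(c[1])-3:int(c[1])+4,int(c[0])-3:int(c[0])+4]; print(c.round(1),s,atdepth(M,c,np.median(dd)).round(1))
E
```

```text
[ 532.32819038 -120.35076701   94.34647831]
t 13.23 mean p,F [ 5.3214e+02 -1.2089e+02  9.3850e+01 -2.8000e-01 -6.0000e-02  3.0000e-02] Fz [-0.83  0.21 -0.06 -0.2   0.41  0.62] z [92.51 93.31 93.91 94.28 94.5  94.6 ]
[312.5 260.9] [ 278  239   70   79 3012] [ 542.7 -118.9   72.6]
[416.6 267.6] [ 379  239   77   58 4198] [ 546.2 -164.9   76.1]
[515.  278.5] [ 475  238   83   83 5986] [ 546.2 -211.2   76.2]
[605.1 278. ] [ 566  238   74   81 5260] [ 551.1 -255.9   76.1]
```

View pics/w3.png

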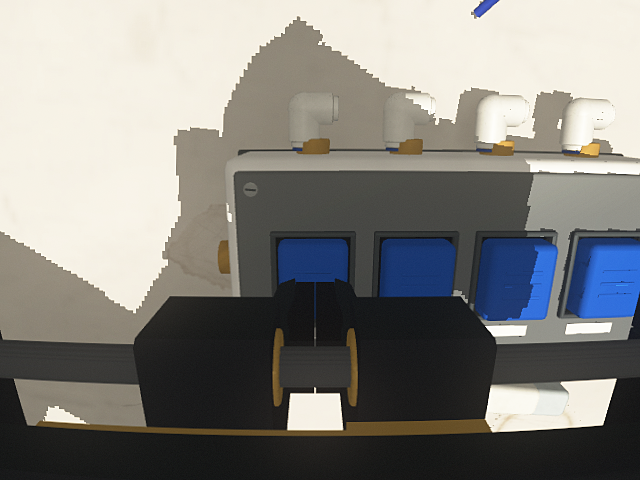

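The left key still reads low (72.6 mm) and the others about 76.2, so none was changed by the taps. Now one full press on it.

Request:
play_rows:
  moves:
    - {"hand":-1,"delta_pos":[0,0,0.04],"turn":[0,0,0]}
    - {"hand":-1,"delta_pos":[0,0,0.08],"turn":[0,0,0]}
    - {"hand":-1,"delta_pos":[0,0,0.105],"turn":[0,0,0]}
    - {"hand":-1,"delta_pos":[0,0,0.125],"turn":[0,0,0]}
    - {"hand":-1,"delta_pos":[0,0,0.135],"turn":[0,0,0]}
    - {"hand":-1,"delta_pos":[0,0,0.143],"turn":[0,0,0]}
    - {"hand":-1,"delta_pos":[0,0,0.15],"turn":[0,0,0]}
    - {"hand":-1,"delta_pos":[0,0,0.156],"turn":[0,0,0]}
    - {"hand":-1,"delta_pos":[0,0,0.162],"turn":[0,0,0]}
    - {"hand":-1,"delta_pos":[0,0,0.163],"turn":[0,0,0]}

```text
t: 14.12
tool_pos: [532.1, -120.3, 70.6]
tool_rot: [0.0, 0.998, 0.059, 0.0]
force: [-5.6, 1.0, 12.5]
grip_width: 0.1
```

```bash
python3 - <<'E'
from plan import *
print(applied([0,0,.163])); feel(6)
E
```

```text
[ 532.32819038 -120.35076701   69.89647831]
t 14.37 mean p,F [ 532.06 -120.3    70.59   -5.2     1.67   10.34] Fz [12.5   9.63  9.94 10.43 10.58  8.97] z [70.57 70.62 70.6  70.58 70.59 70.61]
```

At the stop with about 10 N. I'll push a little further without letting go, to be sure, and then release.

Request:
play_rows:
  moves:
    - {"hand":-1,"delta_pos":[0,0,0.001],"turn":[0,0,0]}
    - {"hand":-1,"delta_pos":[0,0,0.002],"turn":[0,0,0]}
    - {"hand":-1,"delta_pos":[0,0,0.003],"turn":[0,0,0]}
    - {"hand":-1,"delta_pos":[0,0,0.004],"turn":[0,0,0]}
    - {"hand":-1,"delta_pos":[0,0,0.004],"turn":[0,0,0]}
    - {"hand":-1,"delta_pos":[0,0,0.004],"turn":[0,0,0]}
    - {"hand":-1,"delta_pos":[0,0,0.004],"turn":[0,0,0]}
    - {"hand":-1,"delta_pos":[0,0,0.004],"turn":[0,0,0]}
    - {"hand":-1,"delta_pos":[0,0,0.004],"turn":[0,0,0]}
    - {"hand":-1,"delta_pos":[0,0,0.004],"turn":[0,0,0]}

```text
t: 15.2
tool_pos: [532.1, -120.3, 70.6]
tool_rot: [0.0, 0.998, 0.059, 0.0]
force: [-7.0, 1.6, 15.2]
grip_width: 0.2
```

```bash
python3 - <<'E'
from plan import *
print(applied([0,0,.004])); feel(3)
E
```

```text
[ 532.32819038 -120.35076701   69.29647831]
t 15.3 mean p,F [ 532.08 -120.29   70.56   -6.8     2.17   14.63] Fz [15.25 14.7  13.95] z [70.57 70.54 70.56]
```

The position doesn't change while the force rises to 15 N, so the key is hard on its stop. Lifting straight off.

Request:
play_rows:
  moves:
    - {"hand":-1,"delta_pos":[0,0,-0.02],"turn":[0,0,0]}
    - {"hand":-1,"delta_pos":[0,0,-0.06],"turn":[0,0,0]}
    - {"hand":-1,"delta_pos":[0,0,-0.15],"turn":[0,0,0]}
    - {"hand":-1,"delta_pos":[0,0,-0.3],"turn":[0,0,0]}
    - {"hand":-1,"delta_pos":[0,0,-0.5],"turn":[0,0,0]}
    - {"hand":-1,"delta_pos":[-0.2,0,-0.6],"turn":[0,0,0]}
    - {"hand":-1,"delta_pos":[-0.4,0,-0.7],"turn":[0,0,0]}
    - {"hand":-1,"delta_pos":[-0.5,0,-0.7],"turn":[0,0,0]}
    - {"hand":-1,"delta_pos":[-0.5,0,-0.7],"turn":[0,0,0]}
    - {"hand":-1,"delta_pos":[-0.5,0,-0.7],"turn":[0,0,0]}

```text
t: 16.13
tool_pos: [458.0, -129.5, 174.6]
tool_rot: [0.0, 0.998, 0.059, 0.001]
force: [1.0, 0.6, -0.1]
grip_width: 0.6
```

```bash
python3 - <<'E'
from plan import *
from seg import blobs
print(applied([-.5,0,-.7])); feel(4)
for n,roi in (('wrist',(0,0,640,480)),('top',(280,180,425,265))):
    M=model(n);p,d=bot.snapshot(n);cv2.imwrite('pics/%s4.png'%n,p[:,:,::-1])
    for c,s in sorted(blobs(p,roi,lo=150)[0],key=lambda a:a[0][0]):
        dd=d[int(c[1])-3:int(c[1])+4,int(c[0])-3:int(c[0])+4]; print(n,c.round(1),s,atdepth(M,c,np.median(dd)).round(1))
E
```

```text
[ 457.8480561  -129.16607182  174.29647831]
t 16.28 mean p,F [ 4.5841e+02 -1.2937e+02  1.7420e+02 -4.0000e-02  3.7000e-01  3.5000e-01] Fz [-0.07  0.31  0.79  0.37] z [174.65 174.3  174.   173.86]
wrist [314.1 117.4] [ 288   86   54   64 3374] [ 532.  -120.1   76.5]
wrist [392.7 117.8] [ 365   86   57   65 3497] [ 537.6 -166.5   76.4]
wrist [469.1 118.9] [ 440   87   60   65 3509] [ 543.2 -212.6   76.3]
wrist [542.5 121. ] [ 513   90   61   63 3440] [ 548.7 -258.8   76.4]
wrist [622.7 167. ] [ 602  141   38   51 1188] [ 529.7 -360.4   28.8]
top [338.5 221.4] [328 212  20  23 325] [ 540.8 -169.4   77.5]
top [366.3 221.1] [356 210  21  24 443] [ 542.8 -215.2   77.1]
top [394.8 218.9] [384 207  22  25 457] [ 547.9 -262.3   77. ]
```

View pics/wrist4.png

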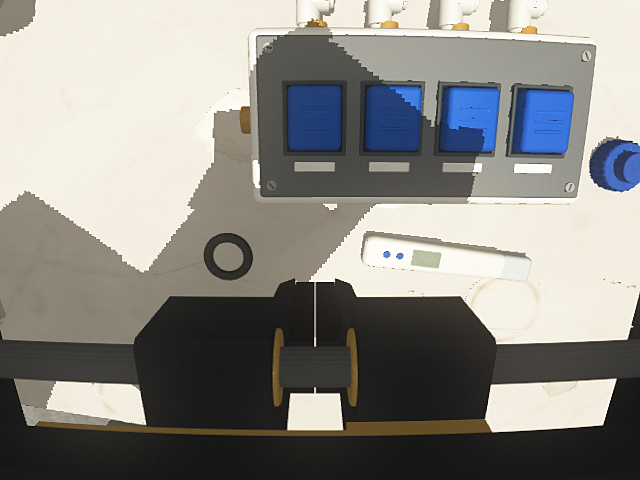

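View pics/top4.png

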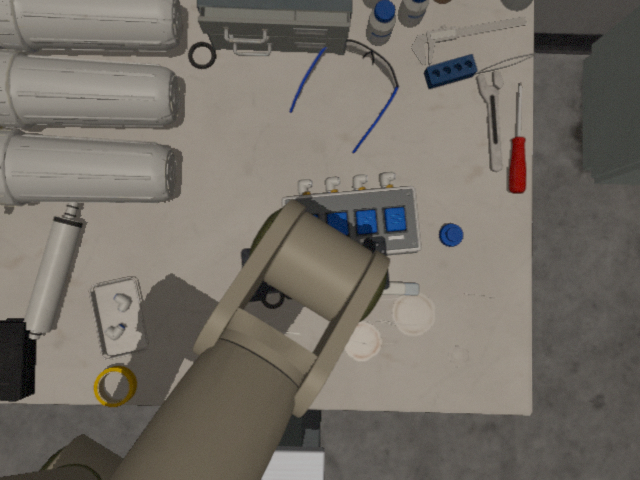

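The wrist view shows all four caps at the same height, 76.3–76.5 mm (columns 314, 393, 469 and 543, around row 118). The ring (228,256), meter (446,256) and plug (616,166) are undisturbed, and the arm is clear of everything. Handing in.

```bash
python3 - <<'E'
from plan import *
st(); print(bot.hand_in())
E
```

```text
t 16.38 p [ 458.39 -129.14  173.77] F [-0.11  0.28  0.16] w 0.4 rot [-2.000e-04  9.982e-01  5.940e-02 -2.000e-04]
the job is handed in; nothing more can be done
None
```

The latched key was the leftmost one. It has been released, and all four keys now stand up. I handed in at 16.4 s.

- **Taps, left to right:** the leftmost key did not give until the tip was at 72.9 mm, where it met a stiff contact of about 3.4 N (latched). Keys 2, 3 and 4 each sank about 2.2 mm at 2.5–2.9 N, so they were up. A picture after the taps showed none of them had latched.
- **Press:** I went back and pressed the leftmost key to its stop once. The force rose from 10 to 15 N with the tip steady at 70.6 mm, then I lifted straight off.
- **Last checks:** the wrist camera reads all four caps at 76.3–76.5 mm, about 0.6 mm under the stated 77 mm, which is within calibration. The ring, meter and plug look undisturbed, and the arm is clear.
- **Did not fully agree:**
  - The first tap averaged slightly over the 3.3 N at which a latched key starts to give, but the key still read latched afterwards.
  - The stop read 70.6 mm instead of 70.2 mm.
  - In the last top picture the arm hid the leftmost key, so its release is confirmed by the wrist camera only.

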